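Zero the analyser of a glass strain viewer

TASK

Get the glass strain viewer ready for the next check: first press its lamp button fully in and let it go, then push the lever of the analyser ring gently round with a fingertip until it stands on the long zero mark in the middle of the scale, and leave it there. Only touch and push: do not pinch the lever, and leave the piece of glass on the light window and the other things on the bench where they stand.

Things in the scene. Friction and masses are not known exactly. Their poses are not given: they have to be found in the camera images.
- viewer: Strain viewer, fixed bench instrument. Origin: centre of the base's underside, on the bench; x to its rear, y to its left, z up. White base 280 (x) by 420 mm (y), top 55 mm up. Left part: light window, analyser above it. Right part (y -200 to -80 mm): black console plate, lamp button in front, dimmer knob (28 mm across, 16 mm tall) 140 mm behind it. Nothing stands above ring and lever.
- lamp_button (a joint): Travel of the lamp button (m): 0 out, 0.006 fully in, pressed straight down against a spring, about 5 N at the end; springs back when let go.
- lamp_button_top (a point): Centre of the top face of the lamp button: plain grey, round, 24 mm across, in an aluminium housing at the front of the console plate (viewer frame x -70, y -140 mm), about 77 mm above the bench.
- analyser (a joint): Angle (rad) of the analyser ring about the vertical axis through ring_axis, counter-clockwise from above positive. 0: lever on the zero mark, pointing along the viewer's -x; at q it points along (-cos q, -sin q) in the viewer's frame (positive: towards the console). Stops at +-1.57; starts at +0.5 to +1.15. Steady friction, about 1 to 1.5 N at the knob; no spring or click, stays where it is left.
- ring_axis (a point): Point on the ring's turning axis (viewer frame x 0, y +75 mm) at the height of the top of the fixed black scale collar, 192 mm above the bench. Collar: 210 mm across, 10 mm thick, held by a column behind it (viewer x 87 to 135 mm, top 196 mm up). The ring, bare aluminium, 156 mm across, 12 mm high, with a glass in it, turns on top of the collar.
- zero_mark (a point): Outer end of the zero mark, on the collar's upper edge, 105 mm from ring_axis straight to the viewer's front. The scale: white lines on the black collar every 10 degrees from -90 to +90. The zero is the longest and broadest (26 by 4 mm, all of the collar's width outside the ring) and runs down the collar's edge; lines at 30, 60 and 90 are 14 mm, the others 8 mm.
- lever_knob (a point): Centre of the top of the lever's knob, 120 mm from ring_axis and 40 mm above it; its own -x along the lever. The lever is fixed to the ring: a 6 mm steel rod, 4.5 to 10.5 mm above the collar's top, runs out from the ring to an upright steel knob 12 mm thick, 9 mm clear of the collar's edge, 196 to 232 mm above the bench. Pushed sideways only.
- bottle_neck: A loose cut bottle neck of brown glass, 31 mm across, 32 mm tall, standing on the light window (black rim 150 mm across, top 61 mm above the bench) under the analyser; origin at the centre of its underside. To be left alone.
- case_mount: A loose black mounting puck, 42 mm across, with a brass cartridge case upright on it, 47 mm tall in all, on the bench left of the viewer; origin at the centre of its underside. To be left alone.
- sample_jar: A loose small jar with a white cap, 34 mm across, 52 mm tall, on the bench right of the viewer; origin at the centre of its underside. To be left alone.
- loupe: A loose black magnifier loupe, 38 mm across, 36 mm tall, on the bench in front of the viewer; origin at the centre of its underside. To be left alone.

How it is judged:
By the outcome, as a careful person would: the job done as asked, in the order asked, and still so for the second after the job is handed in, with the robot touching nothing.
It also fails if it takes over 48 s, if anything falls off the work surface, if the arm or the gripper's body presses on something with over 40 N, if the wrist force passes 120 N, or if a joint passes its speed limit or range.

ROBOT

A 6-joint arm with a two-finger parallel gripper is mounted at the origin on the work surface. World frame = base frame: x ahead of the robot, y to its left, z up, the work surface at z = 0. Lengths are in m, angles in degrees, forces in N, time in s.
With the tool pointing down it reaches from about 0.25 to 0.8 m from the base axis. Payload 3.9 kg.
Tool frame: the origin (TCP) lies midway between the tips of the shut fingers; the grasp point (between the pads) lies 19 mm behind it; z points along the fingers, x is the direction in which the jaws open and shut, and the axes are right-handed (so a half turn about z gives the same grasp; the last joint's range is limited). The gripper opens to 85 mm and grips with 20 to 120 N. Pads are 22 mm wide; open, the fingers measure 114 mm over their backs; the gripper's body (76 mm by 85 mm) begins 54 mm behind the grasp point. The pads swing forward as they close: fully open they stand 13 mm farther back than shut.
Start: joints at [-66.692, 14.897, -7.913, 67.191, 0, 90], TCP at [0.208, -0.482, 0.231] pointing down, gripper open.
Joint ranges: [-159.42, 159.42], [-47.68, 98.78], [-73.54, 78.23], [-108.79, 121.32], [-90, 84.71], [-180, 180]. Speed limits (degrees/s): [147.25, 147.25, 180, 180, 180, 180].

INTERFACE

Orientations are given as [roll, pitch, yaw] about the fixed x, y, z axes, in that order (R = Rz(yaw) Ry(pitch) Rx(roll)).
In Python, from rig import observe, get_image, sign_off gives the robot as it stands.
- The arm moves only by the tool arm_command, never from a script. Its argument "commands" is a list of rows, each a list of 7 numbers: the closure, from 0 (fully open) to 1 (shut), then the shift along the tool's x, y, z in m, then the turn, a rotation vector about the tool's x, y, z in degrees. A call has 1 to 20 rows; each row shifts and turns the commanded pose from where the row before left it, along the tool's axes as they then stand; what a row does not reach is not made up. A row lasts 1/12 s, in which the tool goes at most 41.7 mm and 7.16 degrees, less where a joint would pass 70% of its speed; a pose out of reach is approached as far as the arm can. A call with a gripper value outside its range is refused whole. The fingers move at their own pace and stop on an object; "squeeze" is the grip in N (left out, the last holds). Time passes only in rows, so rows that do not move let the fingers close. It gives the time, the measured TCP pose, the force and the opening at its end, in the units of the state.
- observe(): the state, without advancing time (a new reading comes with each control period).
- get_image(name): name is "scene" or "top" or "wrist"; returns a dict with "img" (400x640x3 uint8, blue, green, red), "range_z" (400x640 float32, m along the optical axis (not along the pixel's ray), 0 where there is no reading), "camera_matrix" (3x3 intrinsics, pixels), "rvec" (rotation vector, rad) and "tvec" (3), from world to camera coordinates, as OpenCV has them. Camera axes: x right, y down, z forward; pixel columns grow to the right and rows downward; lengths in m; the calibration is good to about 2 mm. A picture is of the moment at which its call begins.
- sign_off(): hands the job in, once; it reports no verdict.
The state is a dict: "t": time; "qpos": joint angles; "qd": joint speeds; "joint_efforts": joint torques, N m; "position": TCP position; "ee_rot": TCP orientation; "contact_force": force on the tool from outside, world axes, zero at the start; "ft_torque": the same for the moment, N m; "grip_width": finger opening in m.
Only numpy, scipy, OpenCV 4.12 (cv2) and the standard library are available. Lean on these libraries where they do the work, as an engineer would, in place of code of your own. Each camera call takes 0.05 s, during which the arm holds its last target. There are 200 camera calls.

## Working session

There is one attempt and no reset: what is moved stays moved. The work goes in short steps, Python scripts to look and compute and a tool call to move; the robot and the scene stay as the last step left them, time stands still between calls to the robot, and variables do not carry over. Pictures are saved under pics/ and viewed, about 8 in all and at most 12, crops included, and the job is handed in when it is done.

Besides the shell and the picture viewer there is one more tool, called after "Emit:" by a JSON object that holds its "api" and its "payload". arm_command: Moves the arm, as the interface text tells. Its arguments: {"type":"object","properties":{"commands":{"type":"array","items":{"type":"array","items":{"type":"number"}}},"squeeze":{"type":"number"}},"required":["commands"]}

```bash
mkdir -p pics
cat > h.py <<'E'
import numpy as np, cv2
from rig import observe, get_image, sign_off
def ray(c,uv):
    R=cv2.Rodrigues(np.array(c['rvec'],float))[0]; t=np.array(c['tvec'],float).ravel()
    d=R.T@np.linalg.inv(c['camera_matrix'])@np.array([uv[0],uv[1],1.])
    return -R.T@t,d
def onplane(c,uv,z):
    o,d=ray(c,uv); return o+d*(z-o[2])/d[2]
def proj(c,P):
    return cv2.projectPoints(np.array(P,float).reshape(-1,3),np.array(c['rvec'],float),np.array(c['tvec'],float),np.array(c['camera_matrix'],float),None)[0].reshape(-1,2)
def cloud(c):
    z=c['range_z'];v,u=np.mgrid[:z.shape[0],:z.shape[1]]
    K=np.array(c['camera_matrix']);R=cv2.Rodrigues(np.array(c['rvec'],float))[0]
    X=np.stack([(u-K[0,2])/K[0,0]*z,(v-K[1,2])/K[1,1]*z,z],-1)
    return (X-np.array(c['tvec']).ravel())@R, z>0
E
python3 - <<'E'
from h import *
import pickle
for n in('scene','top'):
    c=get_image(n); cv2.imwrite(f'pics/{n}0.png',c['img']); pickle.dump(c,open(n+'0.pkl','wb'))
    print(n,ray(c,(320,200)))
print(observe())
E
```

```text
scene (array([0.66247997, 0.86820854, 0.83417054]), array([-0.13565287, -0.77251014, -0.62071084]))
top (array([0.43402544, 0.01880041, 1.10954627]), array([ 0.08421233,  0.01883945, -0.99658362]))
{'t': 0.1, 'qpos': array([-6.66932649e+01,  1.49326886e+01, -7.97681144e+00,  6.71898027e+01,
        1.07953616e-03,  9.00015167e+01]), 'qd': array([-0.05572762, -0.01537057,  0.13536008,  0.02592221, -0.05821962,
        0.01333959]), 'joint_efforts': array([-2.87504190e-05, -4.06507909e+01,  2.54527742e+01,  1.01290253e-02,
        5.78671984e-05, -7.65448164e-06]), 'position': array([ 0.20748834, -0.48161143,  0.23055182]), 'ee_rot': array([-1.79998923e+02,  9.93027453e-02, -6.66947816e+01]), 'contact_force': array([-0.3782545 ,  0.27499456, -0.13168765]), 'ft_torque': array([-0.01801743,  0.00234111, -0.00359844]), 'grip_width': 0.08519456076273288}
```

View pics/top0.png

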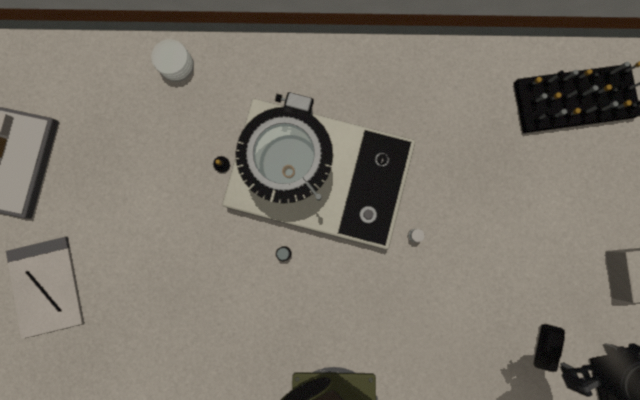

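View pics/scene0.png

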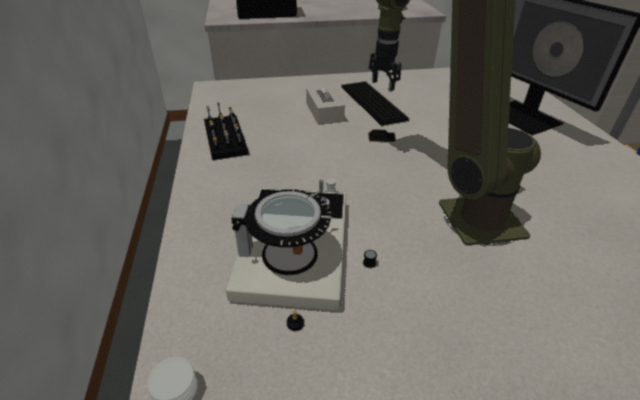

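The top view shows the collar at about (284,155), the console plate around (376,188), the lamp button at (368,214) and the lever towards about (320,190). Next I'll measure these and take a zoomed crop.

Run:
```python
from h import *
import pickle
c=pickle.load(open('top0.pkl','rb')); P,ok=cloud(c); im=c['img']
g=cv2.cvtColor(im,cv2.COLOR_BGR2GRAY)
# collar: points z .185-.2 dark
sub=np.zeros(g.shape,bool); sub[90:260,215:420]=1
m=sub&ok&(P[...,2]>.18)&(P[...,2]<.197)&(g<60)
print('collar n',m.sum(),np.median(P[m],0))
cs=cv2.findContours(m.astype(np.uint8),0,2)[0]; k=max(cs,key=cv2.contourArea)
k=cv2.convexHull(k).reshape(-1,2)
w=np.array([onplane(c,p,.192)[:2] for p in k],np.float32); print('collar circle',cv2.fitEllipse(w))
# console plate + base
b=sub&ok&(P[...,2]>.045)&(P[...,2]<.07)
r=cv2.minAreaRect(P[b][:,:2].astype(np.float32)); print('base',r,np.median(P[b][:,2]))
d=sub&(g<45); d[:,:335]=0
cs=cv2.findContours(d.astype(np.uint8),0,2)[0];k=max(cs,key=cv2.contourArea)
w=np.array([onplane(c,p[0],.057)[:2] for p in k],np.float32); print('plate',cv2.minAreaRect(w))
print('btn',onplane(c,(368,214),.077)); 
h=sub&ok&(P[...,2]>.205)&(P[...,2]<.25); print('hi',P[h].round(3)[:40], np.argwhere(h)[:40].tolist())
cv2.imwrite('pics/crop.png',cv2.resize(im[85:260,215:425],None,fx=3.5,fy=3.4,interpolation=2))
```

```text
collar n 2630 [0.60982547 0.10829712 0.19185972]
collar circle ((0.6140889525413513, 0.11144046485424042), (0.20230433344841003, 0.2235526442527771), 61.443058013916016)
base ((0.5887691378593445, 0.03024744987487793), (0.5310996770858765, 0.2806650996208191), 75.9725341796875) 0.05515940603961357
plate ((0.5570396184921265, -0.09360756725072861), (0.11469967663288116, 0.2584250271320343), 75.90618896484375)
btn [ 0.48939185 -0.07615127  0.077     ]
hi [[0.686 0.127 0.206]
 [0.686 0.113 0.205]
 [0.684 0.132 0.205]
 [0.684 0.13  0.205]
 [0.684 0.125 0.205]
 [0.684 0.117 0.206]
 [0.684 0.108 0.207]
 [0.683 0.104 0.207]
 [0.684 0.102 0.206]
 [0.681 0.14  0.206]
 [0.682 0.132 0.205]
 [0.682 0.117 0.205]
 [0.682 0.106 0.206]
 [0.682 0.102 0.205]
 [0.682 0.098 0.206]
 [0.679 0.142 0.205]
 [0.679 0.136 0.205]
 [0.679 0.131 0.207]
 [0.679 0.127 0.205]
 [0.679 0.121 0.207]
 [0.679 0.119 0.206]
 [0.676 0.148 0.207]
 [0.677 0.142 0.205]
 [0.677 0.112 0.206]
 [0.677 0.106 0.206]
 [0.677 0.102 0.206]
 [0.677 0.1   0.206]
 [0.678 0.083 0.206]
 [0.678 0.081 0.206]
 [0.674 0.148 0.207]
 [0.674 0.142 0.208]
 [0.675 0.14  0.206]
 [0.674 0.137 0.209]
 [0.675 0.131 0.206]
 [0.675 0.116 0.207]
 [0.675 0.108 0.208]
 [0.675 0.104 0.206]
 [0.675 0.095 0.207]
 [0.675 0.093 0.205]
 [0.676 0.085 0.205]] [[117, 278], [117, 285], [118, 276], [118, 277], [118, 279], [118, 283], [118, 287], [118, 289], [118, 290], [119, 272], [119, 276], [119, 283], [119, 288], [119, 290], [119, 292], [120, 271], [120, 274], [120, 276], [120, 278], [120, 281], [120, 282], [121, 268], [121, 271], [121, 285], [121, 288], [121, 290], [121, 291], [121, 299], [121, 300], [122, 268], [122, 271], [122, 272], [122, 273], [122, 276], [122, 283], [122, 287], [122, 289], [122, 293], [122, 294], [122, 298]]
```

View pics/crop.png

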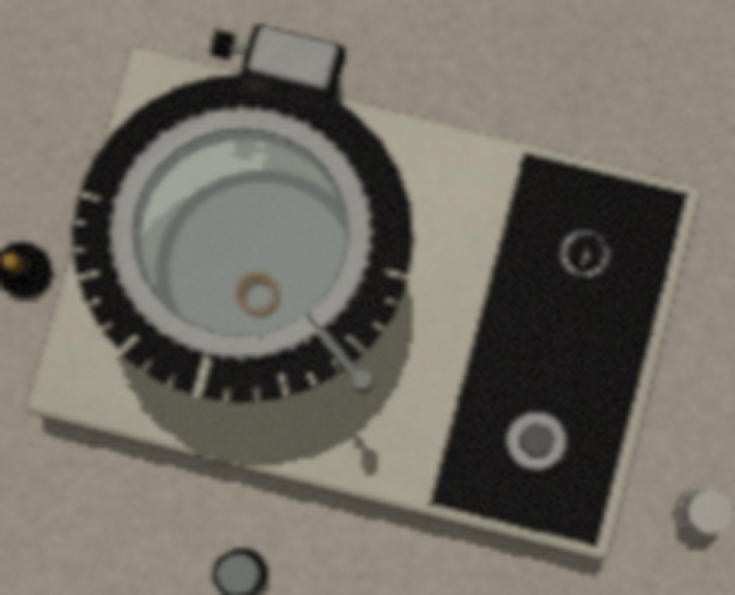

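The crop shows the knob top at full-image pixel (318.1,196.8), the button at (368.1,214.7), the outer end of the zero mark at (272.1,201.2), and the collar's centre at about (284,155). The viewer's yaw is about -14°.

Run:
```python
from h import *
import pickle
c=pickle.load(open('top0.pkl','rb'))
kn=onplane(c,(318.1,196.8),.232);bt=onplane(c,(368.1,214.7),.077);zm=onplane(c,(272.1,201.2),.192)
dm=onplane(c,(215+584/3.5,85+253/3.4),.071)
print(kn,bt,zm,dm)
d=(dm-bt)[:2];print('yaw from dimmer',np.degrees(np.arctan2(d[1],d[0])),np.hypot(*d))
for yaw in(-14.1,):
    a=np.radians(yaw);R=np.array([[np.cos(a),-np.sin(a)],[np.sin(a),np.cos(a)]])
    ob=bt[:2]-R@[-.07,-.14]; ax=ob+R@[0,.075]; az=zm[:2]-R@[-.105,0]
    print('origin',ob,'axis(btn)',ax,'axis(zero)',az, 'base corners',[(ob+R@p).round(3) for p in([-.14,-.21],[-.14,.21])])
    for A in(ax,az):
        v=R.T@(kn[:2]-A); print('q',np.degrees(np.arctan2(-v[1],-v[0])),np.hypot(*v))
# edges of collar left/right rays
P,ok=cloud(c);g=cv2.cvtColor(c['img'],6)
s=np.zeros(g.shape,bool);s[95:215,230:340]=1
m=s&(g<60);cs=cv2.findContours(m.astype(np.uint8),0,2)[0];k=cv2.convexHull(max(cs,key=cv2.contourArea)).reshape(-1,2)
w=np.array([onplane(c,p,.192)[:2] for p in k]); w=w[w[:,0]<.66]
A=np.c_[2*w,np.ones(len(w))];x=np.linalg.lstsq(A,(w**2).sum(1),rcond=None)[0];print('circ',x[:2],np.sqrt(x[2]+x[0]**2+x[1]**2))
```

```text
[0.51462919 0.0393301  0.232     ] [ 0.48773139 -0.07639669  0.077     ] [0.50769817 0.1373068  0.192     ] [ 0.62216217 -0.10959022  0.071     ]
yaw from dimmer -13.86998580989944 0.13846821538947698
origin [0.58972853 0.04233235] axis(btn) [0.60799965 0.11507275] axis(zero) [0.60953473 0.11172722] base corners [array([ 0.403, -0.127]), array([0.505, 0.28 ])]
q 53.149159641144315 0.12022892062285666
q 51.43760140103161 0.11936668626692412
circ [0.60790715 0.11409606] 0.10274627631314248
```

Emit:
{"api": "arm_command", "payload": {"commands": [[1,0,0,0,0,0,-6.6],[1,0,0,0,0,0,-6.6],[1,0,0,0,0,0,-6.6],[1,0,0,0,0,0,-6.6],[1,0,0,0,0,0,-6.6],[1,0,0,0,0,0,-6.6],[1,0,0,0,0,0,-6.6],[1,0,0,0,0,0,-6.5]], "squeeze": 20}}

```text
t: 0.77
position: [0.2076, -0.4818, 0.2308]
ee_rot: [-179.9, 0.0, -13.7]
contact_force: [-0.7, 0.4, 0.4]
grip_width: 0.0001
```

Emit:
{"api": "arm_command", "payload": {"commands": [[1,0.009,-0.023,0,0,0,0],[1,0.009,-0.023,0,0,0,0],[1,0.009,-0.023,0,0,0,0],[1,0.009,-0.023,0,0,0,0],[1,0.009,-0.023,0,0,0,0],[1,0.009,-0.023,0,0,0,0],[1,0.009,-0.023,0,0,0,0],[1,0.009,-0.023,0,0,0,0],[1,0.009,-0.023,0,0,0,0],[1,0.009,-0.023,0,0,0,0],[1,0.009,-0.023,0,0,0,0],[1,0.009,-0.023,0,0,0,0],[1,0.009,-0.023,0,0,0,0],[1,0.009,-0.023,0,0,0,0],[1,0.009,-0.023,0,0,0,0],[1,0.009,-0.023,0,0,0,0],[1,0.009,-0.023,0,0,0,0],[1,0.009,-0.023,0,0,0,0],[1,0.009,-0.023,0,0,0,0],[1,0.003,-0.023,0,0,0,0]]}}

```text
t: 2.43
position: [0.4889, -0.0768, 0.2309]
ee_rot: [180.0, -0.0, -14.0]
contact_force: [1.5, -0.3, -0.2]
grip_width: -0.0001
```

Run:
```python
from h import *
import pickle
s=observe();print(s['t'],s['position'],s['ee_rot'],s['grip_width'],s['qpos'])
c=get_image('wrist');pickle.dump(c,open('w1.pkl','wb'))
im=c['img'].copy()
print(ray(c,(320,200)))
for p in([.4877,-.0764,.077],s['position'],[.5146,.0393,.232]):
    q=proj(c,p)[0];print(q)
    if 0<q[0]<640 and 0<q[1]<400: cv2.drawMarker(im,(int(q[0]),int(q[1])),(0,0,255),0,12,1)
cv2.imwrite('pics/w1.png',im)
```

```text
2.4333 [ 0.48893127 -0.07682965  0.23085652] [ 1.79997628e+02 -5.26254273e-03 -1.39830344e+01] -5.2676315967078126e-05 [-8.92848524e+00  1.19629402e+01 -1.19360250e+01  6.60960017e+01
 -2.82605640e-03  9.50545492e+01]
(array([ 0.50571944, -0.0126875 ,  0.37307357]), array([-0.07150998, -0.25584119, -0.96411005]))
[320.25752342 182.83885292]
[320.78738873 259.38198661]
[311.65055161 -52.96975035]
```

View pics/w1.png

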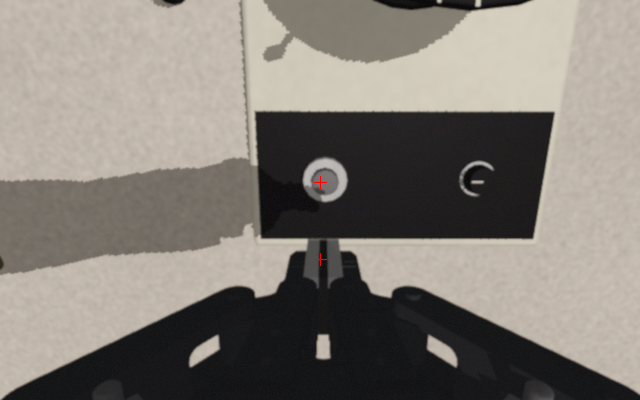

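The wrist view shows the button centred near (324.5,181), about 4 px right of my estimate. The shut fingertip is at about x 307–341, row 240.

Run:
```python
from h import *
import pickle
c=pickle.load(open('w1.pkl','rb'));P,ok=cloud(c);g=cv2.cvtColor(c['img'],6)
r=np.zeros(g.shape,np.uint8);r[150:210,295:355]=1
m=((g>95)&(r>0)).astype(np.uint8);k=max(cv2.findContours(m,0,2)[0],key=cv2.contourArea)
e=cv2.fitEllipse(cv2.convexHull(k));print(e,onplane(c,e[0],.077),onplane(c,e[0],.073))
print(np.c_[np.arange(296,356,3),P[181,296:356:3].round(4),g[181,296:356:3]])
print('tip',P[242:250:3,300:350:4].round(3)[0], c['camera_matrix'][0,0])
```

```text
((324.978759765625, 179.1163330078125), (43.400909423828125, 44.581031799316406), 124.92801666259766) [ 0.49243969 -0.07419446  0.077     ] [ 0.49226028 -0.07502543  0.073     ]
[[ 2.960e+02  4.650e-01 -7.400e-02  5.500e-02  3.200e+01]
 [ 2.990e+02  4.677e-01 -7.460e-02  5.560e-02  2.600e+01]
 [ 3.020e+02  4.704e-01 -7.530e-02  5.540e-02  7.800e+01]
 [ 3.050e+02  4.743e-01 -7.370e-02  6.660e-02  1.830e+02]
 [ 3.080e+02  4.769e-01 -7.440e-02  6.650e-02  1.820e+02]
 [ 3.110e+02  4.800e-01 -7.360e-02  7.350e-02  1.110e+02]
 [ 3.140e+02  4.828e-01 -7.370e-02  7.630e-02  1.100e+02]
 [ 3.170e+02  4.853e-01 -7.430e-02  7.640e-02  1.140e+02]
 [ 3.200e+02  4.879e-01 -7.470e-02  7.750e-02  1.140e+02]
 [ 3.230e+02  4.903e-01 -7.560e-02  7.610e-02  1.160e+02]
 [ 3.260e+02  4.929e-01 -7.600e-02  7.710e-02  1.160e+02]
 [ 3.290e+02  4.954e-01 -7.650e-02  7.780e-02  1.170e+02]
 [ 3.320e+02  4.979e-01 -7.730e-02  7.700e-02  1.170e+02]
 [ 3.350e+02  5.004e-01 -7.820e-02  7.550e-02  1.160e+02]
 [ 3.380e+02  5.028e-01 -8.080e-02  6.670e-02  1.400e+02]
 [ 3.410e+02  5.054e-01 -8.150e-02  6.650e-02  1.850e+02]
 [ 3.440e+02  5.080e-01 -8.240e-02  6.540e-02  1.810e+02]
 [ 3.470e+02  5.108e-01 -8.540e-02  5.480e-02  1.040e+02]
 [ 3.500e+02  5.135e-01 -8.590e-02  5.570e-02  3.400e+01]
 [ 3.530e+02  5.162e-01 -8.690e-02  5.440e-02  3.100e+01]]
tip [[ 0.453 -0.134  0.055]
 [ 0.457 -0.135  0.054]
 [ 0.486 -0.065  0.237]
 [ 0.506 -0.013  0.373]
 [ 0.49  -0.065  0.238]
 [ 0.491 -0.066  0.237]
 [ 0.493 -0.066  0.238]
 [ 0.495 -0.067  0.238]
 [ 0.496 -0.067  0.238]
 [ 0.498 -0.067  0.239]
 [ 0.491 -0.142  0.056]
 [ 0.494 -0.144  0.054]
 [ 0.498 -0.145  0.054]] 351.0542816790275
```

Emit:
{"api": "arm_command", "payload": {"commands": [[1,0.002,-0.0015,0.015,0,0,0],[1,0,0,0.016,0,0,0],[1,0,0,0.016,0,0,0],[1,0,0,0.016,0,0,0],[1,0,0,0.016,0,0,0],[1,0,0,0.016,0,0,0],[1,0,0,0.016,0,0,0],[1,0,0,0.016,0,0,0],[1,0,0,0.01,0,0,0],[1,0,0,0.01,0,0,0],[1,0,0,0.002,0,0,0],[1,0,0,0.002,0,0,0],[1,0,0,0,0,0,0],[1,0,0,0,0,0,0]]}}

```text
t: 3.65
position: [0.4905, -0.077, 0.0808]
ee_rot: [-180.0, -0.0, -14.0]
contact_force: [0.8, -0.3, 0.7]
grip_width: 0.0003
```

Emit:
{"api": "arm_command", "payload": {"commands": [[1,0,0,0.001,0,0,0],[1,0,0,0.001,0,0,0],[1,0,0,0.001,0,0,0],[1,0,0,0,0,0,0]]}}

```text
t: 3.98
position: [0.4901, -0.0769, 0.0774]
ee_rot: [-180.0, -0.0, -14.0]
contact_force: [0.9, 0.0, -0.4]
grip_width: -0.0001
```

Emit:
{"api": "arm_command", "payload": {"commands": [[1,0,0,0.001,0,0,0],[1,0,0,0.001,0,0,0],[1,0,0,0.001,0,0,0],[1,0,0,0.001,0,0,0],[1,0,0,0,0,0,0]]}}

```text
t: 4.4
position: [0.4902, -0.0769, 0.0734]
ee_rot: [-180.0, -0.0, -14.0]
contact_force: [-1.0, -0.7, 4.1]
grip_width: -0.0005
```

Emit:
{"api": "arm_command", "payload": {"commands": [[1,0,0,0.001,0,0,0],[1,0,0,0.001,0,0,0],[1,0,0,0,0,0,0]]}}

```text
t: 4.65
position: [0.4902, -0.0769, 0.0713]
ee_rot: [-180.0, -0.0, -14.0]
contact_force: [-0.8, 0.5, 5.2]
grip_width: 0.0001
```

Not clearly on the stop yet, so I'll press 1 mm at a time until the force rises above the spring's.

Emit:
{"api": "arm_command", "payload": {"commands": [[1,0,0,0.001,0,0,0],[1,0,0,0,0,0,0]]}}

```text
t: 4.82
position: [0.4902, -0.0769, 0.071]
ee_rot: [-180.0, -0.0, -14.0]
contact_force: [-2.3, 1.4, 8.0]
grip_width: -0.0001
```

Emit:
{"api": "arm_command", "payload": {"commands": [[1,0,0,0.001,0,0,0],[1,0,0,0,0,0,0],[1,0,0,0,0,0,0]]}}

```text
t: 5.07
position: [0.4903, -0.0769, 0.0709]
ee_rot: [-180.0, -0.1, -14.0]
contact_force: [-4.6, 0.4, 16.3]
grip_width: 0.0
```

Fully in: it stopped at z≈0.071 and the force reached 16 N. Now I'll release it, lift, move beside the lever on the console side, and turn to face it.

Emit:
{"api": "arm_command", "payload": {"commands": [[1,0,0,-0.003,0,0,0],[1,0,0,-0.007,0,0,0],[1,0,0,-0.015,0,0,0],[1,0,0,-0.025,0,0,0],[1,0,0,-0.03,0,0,0],[1,0,0,-0.03,0,0,0],[1,0,0,-0.03,0,0,0],[1,0,0,-0.03,0,0,0],[1,0,0,-0.025,0,0,0],[1,0,0,0,0,0,0]]}}

```text
t: 5.9
position: [0.4929, -0.0774, 0.2695]
ee_rot: [-180.0, -0.5, -14.0]
contact_force: [0.7, 0.3, 0.0]
grip_width: 0.0001
```

Run:
```python
from h import *
c=get_image('wrist');P,ok=cloud(c);u,v=proj(c,[.491,-.0755,.077])[0].astype(int);print(u,v,np.median(P[v-4:v+4,u-4:u+4,2]), observe()['position'])
```

```text
317 173 0.07652174522306357 [ 0.49194828 -0.07718027  0.26692654]
```

Emit:
{"api": "arm_command", "payload": {"commands": [[1,0.0047,-0.0204,0,0,0,0],[1,0.0047,-0.0204,0,0,0,0],[1,0.0047,-0.0204,0,0,0,0],[1,0.0047,-0.0204,0,0,0,0],[1,0.0047,-0.0204,0,0,0,0],[1,0,0,0,0,0,-6.8],[1,0,0,0,0,0,-6.8],[1,0,0,0,0,0,-6.8],[1,0,0,0,0,0,-6.8],[1,0,0,0,0,0,-6.8],[1,0,0,0,0,0,-6.8],[1,0,0,0,0,0,-6.8],[1,0,0,0,0,0,-6.8],[1,0,0,0,0,0,-6.8],[1,0,0,0,0,0,-6.8],[1,0,0,0,0,0,0]]}}

```text
t: 7.28
position: [0.5366, 0.0164, 0.2625]
ee_rot: [-179.9, 0.1, 54.1]
contact_force: [-0.4, 0.1, -0.6]
grip_width: -0.0002
```

Run:
```python
from h import *
import pickle
s=observe();print(s['t'],s['position'],s['ee_rot'])
out=[]
for n in('wrist','top'):
    c=get_image(n);pickle.dump(c,open(n+'2.pkl','wb'));im=c['img'].copy()
    for p in([.608,.1135,.192],s['position'],[.5146,.0393,.232]):
        q=proj(c,p)[0];print(n,q)
        cv2.drawMarker(im,(int(q[0]),int(q[1])),(0,0,255),0,8,1)
    out.append(im if n=='wrist' else cv2.resize(im[80:270,215:425],(442,400)))
cv2.imwrite('pics/a2.png',cv2.resize(np.hstack(out),(800,296),interpolation=3))
```

```text
7.2833 [0.53664608 0.01636004 0.26251053] [-1.79852790e+02  1.12651154e-01  5.41158301e+01]
wrist [512.35908444 212.45483503]
wrist [321.89399937 257.80089507]
wrist [333.48455312 174.44190883]
top [284.41651949 154.50768494]
top [329.65015234 184.33504024]
top [318.11465119 196.81454967]
```

View pics/a2.png

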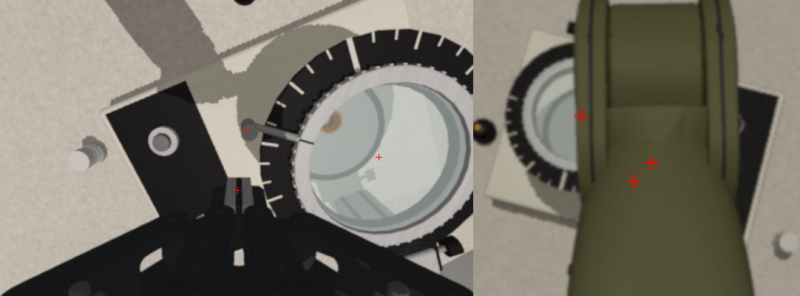

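The wrist view puts the knob at about (337,175) in the full frame, matching my estimate, with the zero mark at about (475,73) and the finger clear of the knob. The button has sprung back, with its top at 0.0765. Now I'll go down and start along the arc.

Emit:
{"api": "arm_command", "payload": {"commands": [[1,0,0,0.012,0,0,0],[1,0,0,0.012,0,0,0],[1,0,0,0.012,0,0,0],[1,0,0,0.012,0,0,0],[1,0,0,0.002,0,0,0],[1,0.0001,-0.00524,0,0,0,2.5],[1,0.0001,-0.00524,0,0,0,2.5],[1,0.0001,-0.00524,0,0,0,2.5],[1,0.0001,-0.00524,0,0,0,2.5],[1,0.0001,-0.00524,0,0,0,2.5],[1,0.0001,-0.00524,0,0,0,2.5],[1,0,0,0,0,0,0]]}}

```text
t: 8.38
position: [0.5144, 0.0383, 0.2145]
ee_rot: [-180.0, -0.0, 38.9]
contact_force: [-0.3, -0.5, 0.9]
grip_width: -0.0003
```

Run:
```python
from h import *
import pickle
s=observe();p=s['position'];v=p[:2]-[.608,.1135];print(s['t'],p,s['ee_rot'],s['contact_force'],np.hypot(*v),np.degrees(np.arctan2(v[1],v[0]))%360-166)
c=get_image('wrist');pickle.dump(c,open('w3.pkl','wb'));cv2.imwrite('pics/w3.png',c['img'])
```

```text
8.3833 [0.51438937 0.03832742 0.21454036] [-1.79991466e+02 -3.91854157e-03  3.89117680e+01] [-0.33106759 -0.49906796  0.88392164] 0.12005776498623033 52.76567226609524
```

View pics/w3.png

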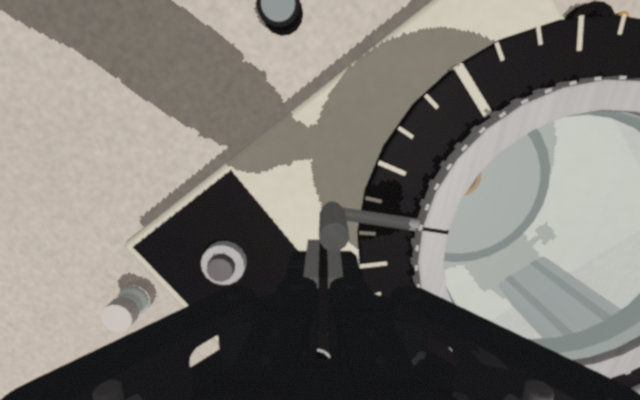

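Contact is made and the arc holds its radius (0.120). The knob is at (334,225), with the lever now between the 40 and 50 lines, and the zero mark at (472,90). I'll push on to just short of zero.

Emit:
{"api": "arm_command", "payload": {"commands": [[1,0.0001,-0.00524,0,0,0,2.5],[1,0.0001,-0.00524,0,0,0,2.5],[1,0.0001,-0.00524,0,0,0,2.5],[1,0.0001,-0.00524,0,0,0,2.5],[1,0.0001,-0.00524,0,0,0,2.5],[1,0.0001,-0.00524,0,0,0,2.5],[1,0.0001,-0.00524,0,0,0,2.5],[1,0.0001,-0.00524,0,0,0,2.5],[1,0.0001,-0.00524,0,0,0,2.5],[1,0.0001,-0.00524,0,0,0,2.5],[1,0.0001,-0.00524,0,0,0,2.5],[1,0.0001,-0.00524,0,0,0,2.5],[1,0.0001,-0.00524,0,0,0,2.5],[1,0.0001,-0.00524,0,0,0,2.5],[1,0,0,0,0,0,0]]}}

```text
t: 9.68
position: [0.4884, 0.1054, 0.2145]
ee_rot: [-180.0, -0.0, 4.0]
contact_force: [0.3, -0.2, 0.2]
grip_width: 0.0002
```

Run:
```python
from h import *
import pickle
s=observe();p=s['position'];v=p[:2]-[.608,.1135];print(s['t'],p,s['ee_rot'],s['contact_force'],np.hypot(*v),np.degrees(np.arctan2(v[1],v[0]))%360-166)
c=get_image('wrist');pickle.dump(c,open('w4.pkl','wb'));cv2.imwrite('pics/w4.png',cv2.resize(c['img'][120:320,240:500],(780,600),interpolation=2))
```

```text
9.6833 [0.48842495 0.10542    0.21447149] [-1.79994794e+02 -2.30550313e-02  4.01046662e+00] [ 0.32935445 -0.23368473  0.20441017] 0.11984773734541787 17.8657485405011
```

View pics/w4.png

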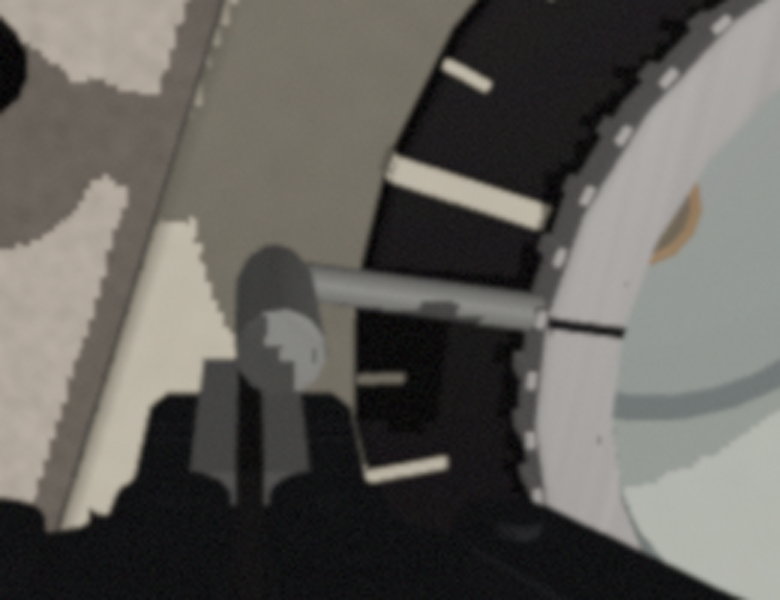

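Crop of the full frame (x = 240+u/3, y = 120+v/3): the rod's centreline runs (315,283)–(540,312), the ring's index line (550,323)–(625,332), the zero mark (390,168)–(545,217), and the knob top is at (282,352).

```bash
cat > ang.py <<'E'
from h import *
def rep(c,rod,idx,zero,knob,f=lambda u:(240+u[0]/3,120+u[1]/3),ax=np.array([.608,.1135])):
    L=lambda p,z:np.array([onplane(c,f(u),z)[:2] for u in p])
    a=lambda d:np.degrees(np.arctan2(d[1],d[0]))%360
    r=L(rod,.1995);i=L(idx,.204);z=L(zero,.192);k=L([knob],.232)[0]
    print('dirs rod',a(r[0]-r[1]),'idx',a(i[0]-i[1]),'zero',a(z[0]-z[1]))
    print('about axis: rod',[a(q-ax) for q in r],'idx',[a(q-ax) for q in i],'zero',[a(q-ax) for q in z],'knob',a(k-ax),np.hypot(*(k-ax)),'zero outer r',np.hypot(*(z[0]-ax)))
    print(r,z,k)
E
python3 - <<'E'
from ang import *
import pickle
c=pickle.load(open('w4.pkl','rb'))
rep(c,[(315,283),(540,312)],[(550,323),(625,332)],[(390,168),(545,217)],(282,352))
E
```

```text
dirs rod 176.3972895872531 idx 176.89799461446674 zero 166.4282379761679
about axis: rod [np.float64(175.5713130080978), np.float64(175.1699466867851)] idx [np.float64(175.29028099266517), np.float64(174.98413736561164)] zero [np.float64(165.16267829982561), np.float64(164.71753173910318)] knob 175.41911728747084 0.11609396714162525 zero outer r 0.10195512972281282
[[0.49854556 0.12197719]
 [0.5343781  0.11972109]] [[0.50944438 0.13960821]
 [0.53523712 0.13338174]] [0.49227689 0.122772  ]
```

Lever is 10.2° short of zero, by both the line directions and the angles about the axis. I'll push 8.5° more and measure again.

Emit:
{"api": "arm_command", "payload": {"commands": [[1,0.0001,-0.0042,0,0,0,2],[1,0.0001,-0.0042,0,0,0,2],[1,0.0001,-0.0032,0,0,0,1.5],[1,0,-0.0021,0,0,0,1],[1,0,-0.0021,0,0,0,1],[1,0,-0.0021,0,0,0,1],[1,0,0,0,0,0,0]]}}

```text
t: 10.32
position: [0.4883, 0.1231, 0.2143]
ee_rot: [-180.0, -0.0, -4.5]
contact_force: [0.3, -0.2, -0.1]
grip_width: -0.0002
```

Run:
```python
from h import *
import pickle
s=observe();p=s['position'];v=p[:2]-[.608,.1135];print(s['t'],p,s['ee_rot'],s['contact_force'],np.hypot(*v),np.degrees(np.arctan2(v[1],v[0]))%360-166)
c=get_image('wrist');pickle.dump(c,open('w5.pkl','wb'));cv2.imwrite('pics/w5.png',cv2.resize(c['img'][120:320,240:500],(780,600),interpolation=2))
```

```text
10.3167 [0.48828113 0.12310978 0.2143264 ] [-1.79990214e+02 -1.47346128e-03 -4.50302915e+00] [ 0.2909123  -0.21700848 -0.07833149] 0.120103935163513 9.410731722738717
```

View pics/w5.png

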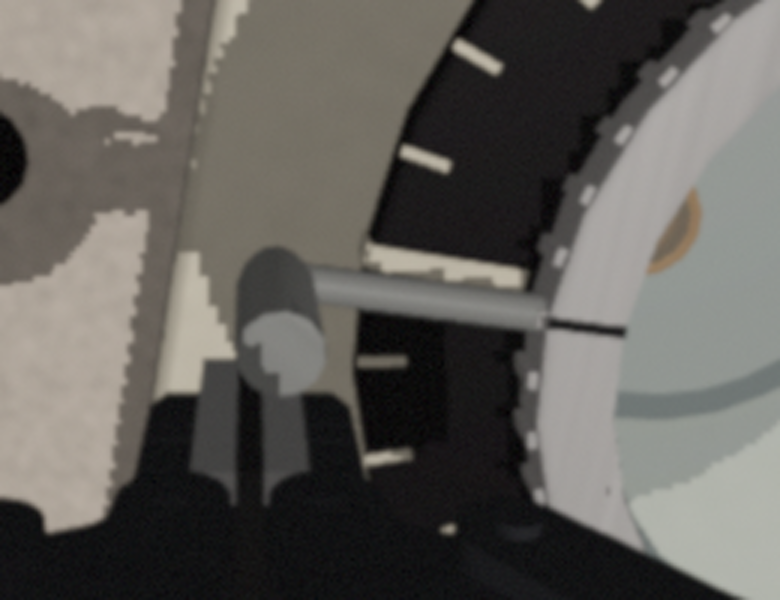

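The lever is still in the same place relative to the finger. The zero mark's visible upper edge runs (370,243)–(525,270), the -10 line is at (402,151)–(450,168) and the +10 line at (358,362)–(407,361).

Run:
```python
from ang import *
import pickle
c=pickle.load(open('w5.pkl','rb'))
print('-10 line');rep(c,[(315,283),(540,312)],[(550,323),(625,332)],[(402,151),(450,168)],(282,352))
print('+10 line');rep(c,[(315,283),(540,312)],[(550,323),(625,332)],[(358,362),(407,361)],(282,352))
print('zero upper edge');rep(c,[(315,283),(540,312)],[(550,323),(625,332)],[(370,243),(525,270)],(282,352))
```

```text
-10 line
dirs rod 167.8905299291291 idx 168.39163471877688 zero 156.0670329321546
about axis: rod [np.float64(167.05256992184093), np.float64(166.6475362054956)] idx [np.float64(166.76602111102667), np.float64(166.4585020130448)] zero [np.float64(154.8865095801243), np.float64(154.78253259262235)] knob 166.89584395926892 0.1163278015561929 zero outer r 0.10144723981624673
[[0.50076009 0.13815467]
 [0.53582079 0.13063224]] [[0.51614268 0.15655549]
 [0.52364914 0.15322391]] [0.49470143 0.13987407]
+10 line
dirs rod 167.8905299291291 idx 168.39163471877688 zero 176.8243622857344
about axis: rod [np.float64(167.05256992184093), np.float64(166.6475362054956)] idx [np.float64(166.76602111102667), np.float64(166.4585020130448)] zero [np.float64(175.54806786570512), np.float64(175.43528620765653)] knob 166.89584395926892 0.1163278015561929 zero outer r 0.10090146939754967
[[0.50076009 0.13815467]
 [0.53582079 0.13063224]] [[0.50740297 0.12133225]
 [0.51558356 0.12087837]] [0.49470143 0.13987407]
zero upper edge
dirs rod 167.8905299291291 idx 168.39163471877688 zero 165.377985621452
about axis: rod [np.float64(167.05256992184093), np.float64(166.6475362054956)] idx [np.float64(166.76602111102667), np.float64(166.4585020130448)] zero [np.float64(163.81757684461311), np.float64(163.2853061662478)] knob 166.89584395926892 0.1163278015561929 zero outer r 0.10165049920105118
[[0.50076009 0.13815467]
 [0.53582079 0.13063224]] [[0.51037697 0.14182964]
 [0.53539949 0.13530149]] [0.49470143 0.13987407]
```

Both measures leave 1.65°. I'll push 1.6°, back the finger straight off, and rise.

Emit:
{"api": "arm_command", "payload": {"commands": [[1,0,-0.0017,0,0,0,0.8],[1,0,-0.0017,0,0,0,0.8],[1,0,0,0,0,0,0],[1,0,0,0,0,0,0]]}}

```text
t: 10.7
position: [0.4886, 0.1265, 0.2143]
ee_rot: [-180.0, -0.0, -6.1]
contact_force: [-0.8, 0.2, 0.0]
grip_width: 0.0002
```

Emit:
{"api": "arm_command", "payload": {"commands": [[1,0,0.004,0,0,0,0],[1,0,0.01,0,0,0,0],[1,0,0.01,0,0,0,0],[1,0,0,-0.02,0,0,0],[1,0,0,-0.03,0,0,0],[1,0,0,-0.03,0,0,0],[1,0,0,0,0,0,0],[1,0,0,0,0,0,0]]}}

```text
t: 11.37
position: [0.4872, 0.1018, 0.2962]
ee_rot: [-179.9, -0.2, -6.2]
contact_force: [0.7, 0.7, 0.0]
grip_width: -0.0003
```

Run:
```python
from h import *
import pickle
s=observe();print(s['t'],s['position'],s['ee_rot'])
c=get_image('wrist');pickle.dump(c,open('w6.pkl','wb'))
u,v=proj(c,[.5,.138,.2])[0].astype(int);u0=max(0,min(u-90,440));v0=max(0,min(v-75,250));print(u0,v0)
cv2.imwrite('pics/w6.png',cv2.resize(c['img'][v0:v0+150,u0:u0+200],(800,600),interpolation=2))
```

```text
11.3667 [0.48716798 0.10176698 0.29617395] [-179.93057254   -0.24355632   -6.15230446]
244 72
```

View pics/w6.png

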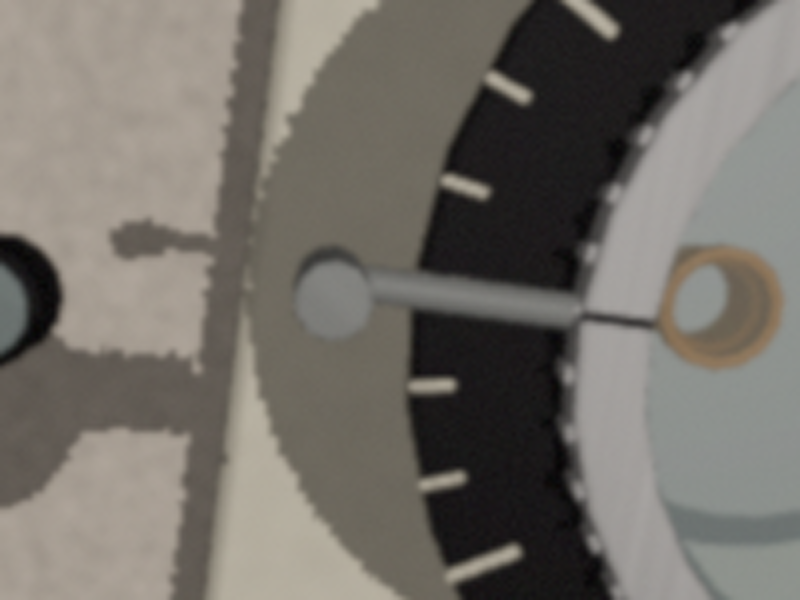

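The rod fully covers the zero mark. The ±10 lines are at (443,180)–(490,194) and (410,386)–(457,385), and the ±20 lines at (487,78)–(530,100) and (421,486)–(466,478).

Run:
```python
from ang import *
import pickle
c=pickle.load(open('w6.pkl','rb'));f=lambda u:(244+u[0]/4,72+u[1]/4)
for n,z in {-10:[(443,180),(490,194)],10:[(410,386),(457,385)],-20:[(487,78),(530,100)],20:[(421,486),(466,478)]}.items():
    print(n);rep(c,[(372,284),(575,311)],[(585,317),(657,323)],z,(333,300),f)
```

```text
-10
dirs rod 166.38826008860727 idx 169.1592906954333 zero 157.8436812329769
about axis: rod [np.float64(165.4781736422775), np.float64(165.05138046534202)] idx [np.float64(165.28152994203904), np.float64(164.51416603375552)] zero [np.float64(154.9519155398352), np.float64(154.68855908314708)] knob 165.43561413483195 0.1164456823684566 zero outer r 0.10123571510281643
[[0.50227026 0.14088655]
 [0.5361614  0.13268006]] [[0.51628522 0.15636105]
 [0.52411528 0.15317262]] [0.49529622 0.14278234]
10
dirs rod 166.38826008860727 idx 169.1592906954333 zero 175.11752871356913
about axis: rod [np.float64(165.4781736422775), np.float64(165.05138046534202)] idx [np.float64(165.28152994203904), np.float64(164.51416603375552)] zero [np.float64(175.49876820175285), np.float64(175.53322527715665)] knob 165.43561413483195 0.1164456823684566 zero outer r 0.100792268637335
[[0.50227026 0.14088655]
 [0.5361614  0.13268006]] [[0.50751861 0.12141023]
 [0.51584304 0.12069914]] [0.49529622 0.14278234]
-20
dirs rod 166.38826008860727 idx 169.1592906954333 zero 148.2107346725445
about axis: rod [np.float64(16
[... 184 characters left out ...]
)] knob 165.43561413483195 0.1164456823684566 zero outer r 0.10166644758022919
[[0.50227026 0.14088655]
 [0.5361614  0.13268006]] [[0.52501301 0.17223012]
 [0.53196849 0.16791934]] [0.49529622 0.14278234]
20
dirs rod 166.38826008860727 idx 169.1592906954333 zero 184.29372567639112
about axis: rod [np.float64(165.4781736422775), np.float64(165.05138046534202)] idx [np.float64(165.28152994203904), np.float64(164.51416603375552)] zero [np.float64(186.0279158386758), np.float64(186.1826586229388)] knob 165.43561413483195 0.1164456823684566 zero outer r 0.10067468364044076
[[0.50227026 0.14088655]
 [0.5361614  0.13268006]] [[0.50788196 0.10292785]
 [0.51610764 0.10354543]] [0.49529622 0.14278234]
```

Emit:
{"api": "arm_command", "payload": {"commands": [[1,0,0.035,-0.005,0,0,0],[1,0,0.035,-0.005,0,0,0],[1,0,0.035,0,0,0,0],[1,0,0.035,0,0,0,0],[1,0,0.035,0,0,0,0],[1,0,0.035,0,0,0,0],[1,0,0.035,0,0,0,0],[1,0,0.035,0,0,0,0],[1,0,0.035,0,0,0,0],[1,0,0.035,0,0,0,0],[1,0,0,0,0,0,0],[1,0,0,0,0,0,0]]}}

```text
t: 12.42
position: [0.4474, -0.247, 0.3024]
ee_rot: [-179.9, 0.2, -6.3]
contact_force: [0.7, 0.8, 0.1]
grip_width: 0.0002
```

Run:
```python
from h import *
import pickle
c=get_image('top');pickle.dump(c,open('t7.pkl','wb'));im=c['img'];o=pickle.load(open('top0.pkl','rb'))['img']
a=cv2.resize(im[130:225,235:335],(760,600*95//95),interpolation=2)
cv2.imwrite('pics/t7.png',a); d=cv2.absdiff(im,o).max(2)
for n,(u,v) in dict(case=(221,164),jar=(417,236),loupe=(283,254),neck=(289,172)).items(): print(n,d[v-10:v+10,u-10:u+10].max())
```

```text
case 12
jar 10
loupe 10
neck 10
```

View pics/t7.png

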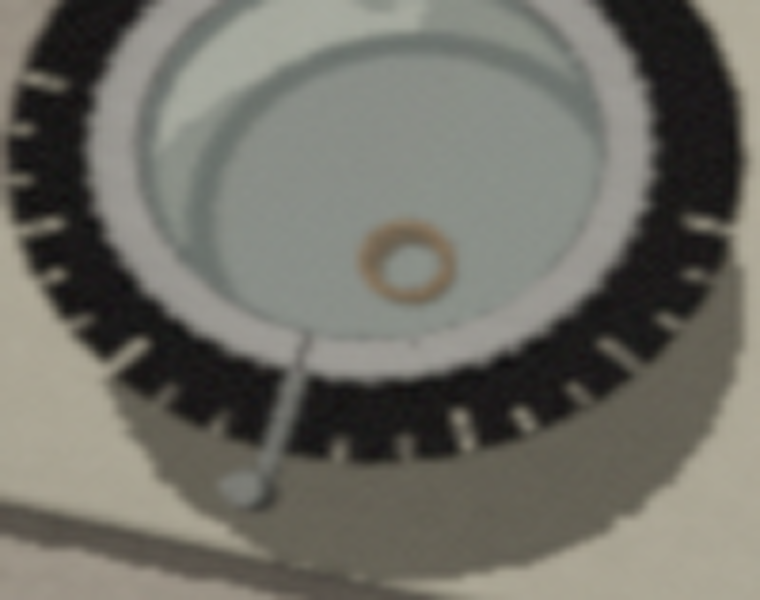

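The lever lies midway between the ±10 lines, and the loose things are unchanged. Handing in.

```bash
python3 -c "
from h import *
print(observe()['t'],sign_off())"
```

```text
the job is handed in; nothing more can be done
12.4667 None
```

The lamp button has been pressed and released, the analyser lever is on the zero mark, and the job was handed in at 12.5 s.

- **Lamp button:** I pressed it with the shut fingertips until it met its stop at z ≈ 0.071 m, where the force rose to about 16 N. After release, the wrist camera read its top back at 0.0765 m.
- **Lever:** I pushed the knob round with the side of the shut fingertips, from about +52° to zero, then backed off and moved well clear.
- **Lever check:** in the close wrist view the rod hides the zero mark, so I checked it against the ±10° and ±20° lines. Measured about the ring axis, the knob and rod are within about 0.3° of zero. The ring's index line and the rod's own direction agree less well, by up to about 0.7° and 0.3°. The directions of such short lines are noisy.
- **Camera disagreement:** the wrist camera put the scale about 4 mm nearer the axis than the nominal size. I compared the lever only with the scale lines in the same picture, so this should have little effect.
- **Other things on the bench:** top views from before and after show no change at the bottle neck, case mount, jar or loupe.

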